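Line up salvaged motors by size

TASK

Line the four salvaged electric motors up by size on the sorting board, one standing centred on each painted spot with its shaft up: the smallest on the red spot, then each next larger one along the row, so that the largest stands at the far end from the red spot. Do not tip any motor over, and leave the oil bottle and the tin with the yellow band where they stand.

Things in the scene. Friction and masses are not known exactly. Their poses are not given: they have to be found in the camera images.
- motor_orange_mid (a point): the smallest motor: a bright orange can with a black rear band, an upright cylinder 26 mm in diameter and 36 mm tall, with a small dark bearing collar in the middle of its top and a thin steel shaft that stands 10 mm above the top; about 60 g. It stands on the table on its flat rear end. This point is on its axis, half-way up the can (18 mm above its underside); its z axis is the shaft axis, pointing up.
- motor_steel_mid (a point): the second smallest motor: a bare steel can with a white rear band, an upright cylinder 34 mm in diameter and 46 mm tall, with a small dark bearing collar in the middle of its top and a thin steel shaft that stands 11 mm above the top; about 130 g. It stands on the table on its flat rear end. This point is on its axis, half-way up the can (23 mm above its underside); its z axis is the shaft axis, pointing up.
- motor_blue_mid (a point): the second largest motor: a blue can with a black rear band, an upright cylinder 43 mm in diameter and 57 mm tall, with a small dark bearing collar in the middle of its top and a thin steel shaft that stands 12 mm above the top; about 250 g. It stands on the table on its flat rear end. This point is on its axis, half-way up the can (28.5 mm above its underside); its z axis is the shaft axis, pointing up.
- motor_green_mid (a point): the largest motor: a green can with a black rear band, an upright cylinder 54 mm in diameter and 70 mm tall, with a small dark bearing collar in the middle of its top and a thin steel shaft that stands 14 mm above the top; about 450 g. It stands on the table on its flat rear end. This point is on its axis, half-way up the can (35 mm above its underside); its z axis is the shaft axis, pointing up.
- spot_red_mid (a point): the red flat painted spot, 64 mm in diameter, on the top of the plywood sorting board; this point is its centre, on the board's top face, which is 18 mm above the table. It is always at one end of the row of four spots, at either end. The spots lie in a straight line, 95 mm apart, centred across the board (fixed to the table, 95 mm wide, 385 mm long, 18 mm thick).
- spot_end_mid (a point): the white flat painted spot, 64 mm in diameter, on the top of the plywood sorting board; this point is its centre, on the board's top face, which is 18 mm above the table. It is at the end of the row opposite to the red spot.
- spot_mid_a_mid (a point): one of the two inner white spots: flat painted spot, 64 mm in diameter, on the top of the plywood sorting board; this point is its centre, on the board's top face, which is 18 mm above the table. Which of the two inner spots lies next to the red one differs from start to start.
- spot_mid_b_mid (a point): one of the two inner white spots: flat painted spot, 64 mm in diameter, on the top of the plywood sorting board; this point is its centre, on the board's top face, which is 18 mm above the table. Which of the two inner spots lies next to the red one differs from start to start.
- oil_mid (a point): an amber bottle of oil with a green cap and yellow label, 48 mm in diameter, 125 mm tall, standing on the table to one side of the work; this point is half-way up. To be left alone.
- tin_mid (a point): a closed tin with a broad yellow band round its side and a pale metal lid, 64 mm in diameter, 55 mm tall, standing on the table at one side of the work; this point is half-way up. To be left alone.

How it is judged:
By the outcome, as a careful person would: the job done as asked, in the order asked, and still so for the second after the job is handed in, with the robot touching nothing.
It also fails if it takes over 99 s, if anything falls off the work surface, if the arm or the gripper's body presses on something with over 40 N, if the wrist force passes 120 N, or if a joint passes its speed limit or range.

ROBOT

A 7-joint arm with a two-finger parallel gripper is mounted at the origin on the work surface. World frame = base frame: x ahead of the robot, y to its left, z up, the work surface at z = 0. Lengths are in m, angles in degrees, forces in N, time in s.
With the tool pointing down it reaches from about 0.425 to 0.975 m from the base axis. Payload 16.7 kg.
Tool frame: the origin (TCP) lies between the finger pads; the fingertips stand 14 mm ahead of it and the grasp point (between the pads) lies 5 mm behind it (robot.tip_extent is the distance from the TCP to the fingertips, in m); z points along the fingers, y is the line along which they close (so a half turn about z gives the same grasp; the last joint's range is limited). The gripper opens to 85 mm and grips with 20 to 120 N. Pads are 22 mm wide; open, the fingers measure 114 mm over their backs; the gripper's body (76 mm by 85 mm) begins 54 mm behind the grasp point. The pads swing forward as they close: fully open they stand 13 mm farther back than shut.
Start: joints at [-83.222, 24.414, 4.234, 92.017, -1.954, 63.644, -3.845], TCP at [0.179, 0.651, 0.245] pointing down, gripper open.
Joint ranges: [-163.25, 163.25], [-28.42, 122.38], [-70.27, 78.77], [12.13, 141.07], [-58.53, 238.53], [9.26, 117.41], [-156.51, 156.51]. Speed limits (degrees/s): [108.29, 108.29, 136.94, 136.94, 172.46, 172.46, 172.46].

INTERFACE

Orientations are given as a 3x3 rotation matrix whose columns are the frame's x, y, z axes.
In Python, from rig import status, vision, job, robot gives the robot as it stands.
- The arm moves only by the tool carry_out, never from a script. Its argument "steps" is a list of rows, each a list of 7 numbers: the shift along the tool's x, y, z in mm, then the turn, a rotation vector about the tool's x, y, z in degrees, then the closure, from 0 (fully open) to 1 (shut). A call has 1 to 5 rows; each row is the pose to reach, as a shift and turn from the pose commanded when the call began, along the tool's axes at that moment; what a row does not reach only later rows make up. A row lasts 1/10 s, in which the tool goes at most 50 mm and 8.59 degrees, less where a joint would pass 70% of its speed; a pose out of reach is approached as far as the arm can. A call with a gripper value outside its range is refused whole. The fingers move at their own pace and stop on an object; the grip force is fixed at half the most. Time passes only in rows, so rows that repeat a pose let the fingers close. It gives the time, the measured TCP pose, the force, the opening and the grip force at its end, in the units of the state.
- status.observe(): the state, without advancing time (a new reading comes with each control period).
- vision.grab_frame(name): name is "side" or "top" or "wrist"; returns a dict with "image" (480x640x3 uint8, red, green, blue), "range_z" (480x640 float32, m along the optical axis (not along the pixel's ray), 0 where there is no reading), "vfov" (degrees; the focal length in pixels is half the picture's height over the tangent of half this angle, whatever the lens; pixels are square), "cx", "cy" (the principal point, pixels), "world_to_cam" (4x4, takes a point from world to camera coordinates); the wrist camera has in their place "mount" (4x4, takes a point from camera to tool coordinates, whose origin is the TCP and whose axes are the flange's). Camera axes: x right, y down, z forward; pixel columns grow to the right and rows downward; lengths in m; the calibration is good to about 2 mm. The wrist camera is an equidistant fisheye: a pixel r from the principal point sees the ray r / f radians off the axis. A picture is of the moment at which its call begins: read the wrist's pose just before it.
- job.close_job(): hands the job in; it is judged then, once.
The state is a dict: "t": time; "joints": joint angles; "dq": joint speeds; "tau": joint torques, N m; "position": TCP position; "eef_rot": TCP orientation; "ft_force": force on the tool from outside, world axes, zero at the start; "moment": the same for the moment, N m; "grip_width": finger opening in m; "grasp_force": force on a finger pad.
Only numpy, scipy, OpenCV 4.12 (cv2) and the standard library are available. Lean on these libraries where they do the work, as an engineer would, in place of code of your own. Each camera call takes 0.05 s, during which the arm holds its last target. There are 200 camera calls.

## Working session

There is one attempt and no reset: what is moved stays moved. The work goes in short steps, Python scripts to look and compute and a tool call to move; the robot and the scene stay as the last step left them, time stands still between calls to the robot, and variables do not carry over. Pictures are saved under pics/ and viewed, at most 14 in all, crops included, and the job is handed in when it is done.

Besides the shell and the picture viewer there is one more tool, called by a JSON object that holds its "fn" and its "kwargs". carry_out: Moves the arm, as the interface text tells. Its arguments: {"type":"object","properties":{"steps":{"type":"array"}},"required":["steps"]}

```bash
mkdir -p pics; ls; python3 - <<'E'
from rig import status, vision, job, robot
import cv2,numpy as np
s=status.observe(); print({k:np.round(v,3).tolist() for k,v in s.items()}); print(robot.tip_extent)
for n in("top","side"):
    f=vision.grab_frame(n); cv2.imwrite(f"pics/{n}0.png",f["image"][:,:,::-1]); np.savez(f"{n}0.npz",**f)
    print(n,f["vfov"],f["cx"],f["cy"],np.round(f["world_to_cam"],4).tolist())
E
```

```text
pics
{'t': 0.0, 'joints': [-83.222, 24.449, 4.23, 92.054, -1.953, 63.645, -3.844], 'dq': [-0.012, 0.112, 0.097, 0.043, 0.024, 0.054, -0.032], 'tau': [-0.0, -94.984, 3.761, -46.35, 0.019, 0.01, 0.0], 'position': [0.179, 0.651, 0.245], 'eef_rot': [[-0.964, 0.265, -0.0], [0.265, 0.964, -0.001], [-0.0, -0.001, -1.0]], 'ft_force': [-0.143, -0.422, 0.34], 'moment': [-0.019, 0.011, 0.014], 'grasp_force': 0.0, 'grip_width': 0.086}
0.014
top 48.266208074708224 318.77308383169554 243.99952229354915 [[0.0285, -0.9996, -0.0038, -0.0261], [-0.9937, -0.0279, -0.1086, 0.5505], [0.1085, 0.0068, -0.9941, 0.9616], [0.0, 0.0, 0.0, 1.0]]
side 53.03124248469169 325.0754192091194 240.25043763020682 [[0.9941, -0.1063, 0.0199, -0.5394], [-0.0425, -0.5531, -0.832, 0.0733], [0.0995, 0.8263, -0.5544, 0.8594], [0.0, 0.0, 0.0, 1.0]]
```

View pics/top0.png

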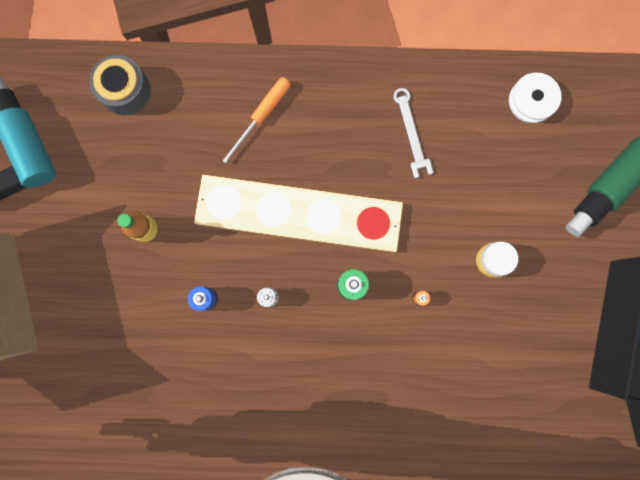

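View pics/side0.png

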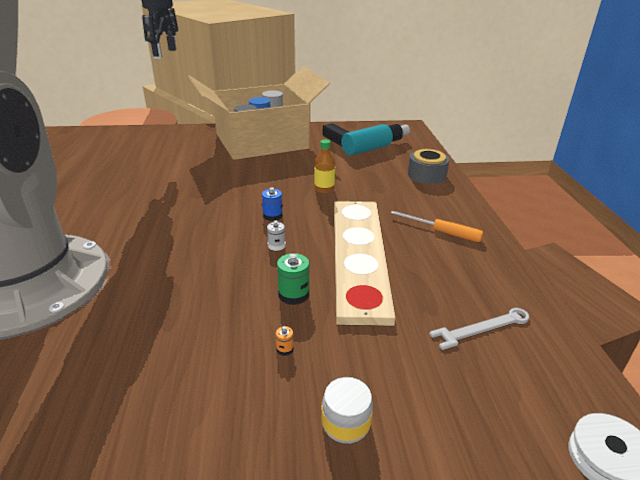

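Top view: blue (201,299), steel (267,297), green (353,285), orange (422,298). Red spot (373,223), white spots (323,216), (273,209), (224,203). The oil bottle is at (140,227) and the tin at (497,259).

```bash
cat > h.py <<'E'
import numpy as np,cv2
def geo(f):
    F=240/np.tan(np.radians(float(f["vfov"]))/2); return F,float(f["cx"]),float(f["cy"]),np.array(f["world_to_cam"])
def cloud(f):
    F,cx,cy,T=geo(f); z=f["range_z"]; v,u=np.mgrid[:480,:640]
    P=np.stack([(u-cx)/F*z,(v-cy)/F*z,z],-1); return (P-T[:3,3])@T[:3,:3]
def cast(f,u,v,h):
    F,cx,cy,T=geo(f); R=T[:3,:3]; o=-R.T@T[:3,3]; d=R.T@[(u-cx)/F,(v-cy)/F,1]; return o+d*(h-o[2])/d[2]
def proj(f,p):
    F,cx,cy,T=geo(f); q=T[:3,:3]@p+T[:3,3]; return q[:2]/q[2]*F+[cx,cy]
M=dict(orange=(.036,.013,(422,298)),steel=(.046,.017,(267,297)),blue=(.057,.0215,(201,299)),green=(.070,.027,(353,285)))
E
python3 - <<'E'
from h import *
t=np.load("top0.npz"); s=np.load("side0.npz")
C=cloud(t);S=cloud(s)
print("table z",np.median(C[330:400,150:500,2]),np.median(S[300:400,100:200,2]))
print("board z",C[210,299,2],S[250,340:380:8,2])
for n,(h,r,c) in M.items():
    w=np.zeros((480,640),bool); w[c[1]-26:c[1]+26,c[0]-26:c[0]+26]=1
    m=(w&(abs(C[...,2]-h)<.006)&(t["range_z"]>0)).astype(np.uint8)
    k,_=cv2.findContours(m,0,2); k=max(k,key=cv2.contourArea); (u,v),R=cv2.minEnclosingCircle(k)
    mo=cv2.moments(k); a=cast(t,mo['m10']/mo['m00'],mo['m01']/mo['m00'],h)
    ms=(abs(S[...,2]-h)<.004)&(np.hypot(S[...,0]-a[0],S[...,1]-a[1])<r+.006)
    b=S[ms]; print(n,(round(u,1),round(v,1)),"R",R,R*t["range_z"][int(v),int(u)]/geo(t)[0],"top",cast(t,u,v,h).round(4),a.round(4),"side",((b[:,:2].max(0)+b[:,:2].min(0))/2).round(4),len(b))
for nm,f in(("top",t),("side",s)):
    hsv=cv2.cvtColor(f["image"],cv2.COLOR_RGB2HSV)
    white=cv2.inRange(hsv,(0,0,225),(179,22,255)); red=cv2.inRange(hsv,(0,170,120),(5,255,255))|cv2.inRange(hsv,(174,170,120),(179,255,255))
    for q,m in(("w",white),("r",red)):
        for k in cv2.findContours(m,0,2)[0]:
            if cv2.contourArea(k)>250:
                (u,v),ax,an=cv2.fitEllipse(k); p=cast(f,u,v,.018)
                if .45<p[0]<.75: print(nm,q,round(u,1),round(v,1),np.round(ax,1),p.round(4))
E
```

```text
table z -0.0007313868136047266 -0.0011115657496905238
board z 0.01703893316478387 [0.01441442 0.01394926 0.01665009 0.01661463 0.01623983]
orange (421.9, 297.1) R 7.231695652008057 0.013117013500528565 top [ 0.4586 -0.2009  0.036 ] [ 0.4583 -0.201   0.036 ] side [ 0.4585 -0.2043] 166
steel (265.9, 296.2) R 9.309383392333984 0.016599124854550645 top [0.4519 0.082  0.046 ] [0.4517 0.0822 0.046 ] side [0.4532 0.0786] 123
blue (199.5, 297.9) R 12.176521301269531 0.0214620658268428 top [0.4455 0.199  0.057 ] [0.4458 0.1994 0.057 ] side [0.4466 0.1967] 146
green (352.8, 283.6) R 15.247990608215332 0.026518393835342692 top [ 0.4782 -0.0728  0.07  ] [ 0.4783 -0.0728  0.07  ] side [ 0.4798 -0.0745] 457
top w 500.2 258.1 [31.7 33.5] [ 0.5353 -0.3495  0.018 ]
top w 285.5 206.4 [ 39.  174.4] [0.622  0.0544 0.018 ]
side w 347.5 396.1 [36.7 45.4] [ 0.539  -0.3132  0.018 ]
side w 360.7 263.6 [19.5 33.5] [ 0.6067 -0.0197  0.018 ]
side w 358.2 235.6 [16.5 30.8] [0.6176 0.0748 0.018 ]
side w 356.0 212.0 [13.9 28.4] [0.6282 0.1688 0.018 ]
side r 363.9 296.8 [22.5 35.6] [ 0.5962 -0.1136  0.018 ]
```

```bash
cat > plan.py <<'E'
# plan(targets): list of (x,y,z,yaw of closing axis deg,closure,rows or None) -> prints chained calls in tool axes
import numpy as np
from rig import status
from scipy.spatial.transform import Rotation as Ro
def Rt(yaw): 
    c,s=np.cos(np.radians(yaw)),np.sin(np.radians(yaw)); y=np.array([c,s,0]); z=np.array([0,0,-1.]); return np.stack([np.cross(y,z),y,z],1)
def plan(T,step=.035,p=None,R=None,g=None):
    s=status.observe(); p=np.array(s["position"]) if p is None else p; R=np.array(s["eef_rot"]) if R is None else R
    print("now",p.round(4),"yaw",np.degrees(np.arctan2(R[1,1],R[0,1])).round(2),"t",s["t"])
    P=[];q=p;Q=R
    for x,y,z,a,c,*n in T:
        e=np.array([x,y,z]);E=Rt(a);rv=Ro.from_matrix(Q.T@E).as_rotvec()
        k=n[0] if n else max(1,int(np.ceil(max(np.linalg.norm(e-q)/step,np.degrees(np.linalg.norm(rv))/6))))
        P+=[(q+(e-q)*i/k,Q@Ro.from_rotvec(rv*i/k).as_matrix(),c) for i in range(1,k+1)]; q,Q=e,E
    q,Q=p,R
    for i in range(0,len(P),5):
        rows=[[*[int(round(v)) for v in 1000*Q.T@(a-q)],*np.round(Ro.from_matrix(Q.T@A).as_rotvec(True),1).tolist(),c] for a,A,c in P[i:i+5]]
        print(rows)
        d=rows[-1]; q,Q=q+Q@np.array(d[:3])/1000,Q@Ro.from_rotvec(d[3:6],degrees=True).as_matrix()
E
python3 - <<'E'
from h import *
t=np.load("top0.npz"); hsv=cv2.cvtColor(t["image"],cv2.COLOR_RGB2HSV)
for u,v in((224,203),(273,209),(323,216),(373,223),(299,208)): print(hsv[v,u],t["image"][v,u])
m=cv2.inRange(hsv,(0,0,245),(179,9,255)); red=cv2.inRange(hsv,(0,150,100),(8,255,255))|cv2.inRange(hsv,(172,150,100),(179,255,255))
for q in(m,red):
    for k in cv2.findContours(q,0,2)[0]:
        if cv2.contourArea(k)>300:
            (u,v),ax,an=cv2.fitEllipse(k); p=cast(t,u,v,.018)
            if .5<p[0]<.75: print(round(u,1),round(v,1),np.round(ax,1),p.round(4))
from plan import plan
plan([(.40,.32,.32,36,0),(.54,.0,.34,-6.4,0),(.54,.0,.34,-6.4,0,3)])
E
```

```text
[  0   0 247] [247 247 247]
[  0   0 247] [247 247 247]
[  0   0 247] [247 247 247]
[  1 169 235] [235  83  79]
[ 27  30 247] [247 244 218]
500.9 258.0 [30.1 31.4] [ 0.5356 -0.3508  0.018 ]
323.1 215.7 [33.9 34.1] [ 0.6061 -0.0171  0.018 ]
273.3 208.8 [33.5 33.9] [0.6168 0.0772 0.018 ]
223.6 202.0 [33.3 34. ] [0.6272 0.1717 0.018 ]
373.2 222.8 [30.6 31.2] [ 0.5953 -0.1116  0.018 ]
now [0.1785 0.6506 0.2447] yaw 74.66 t 0.1
[[-25, -22, -6, -0.0, 0.0, 3.2, 0], [-50, -43, -12, -0.0, 0.0, 6.4, 0], [-75, -65, -19, -0.0, 0.0, 9.7, 0], [-100, -87, -25, -0.0, 0.0, 12.9, 0], [-125, -108, -31, -0.0, 0.0, 16.1, 0]]
[[-31, -14, -6, -0.0, 0.0, 3.2, 0], [-61, -28, -13, -0.0, 0.0, 6.4, 0], [-91, -42, -19, -0.0, 0.0, 9.7, 0], [-121, -56, -25, -0.0, 0.0, 12.9, 0], [-151, -70, -31, -0.0, 0.0, 16.1, 0]]
[[-33, -5, -7, -0.0, 0.0, 3.2, 0], [-66, -10, -13, -0.1, 0.0, 6.5, 0], [-99, -21, -15, -0.1, 0.0, 10.7, 0], [-132, -32, -17, -0.1, 0.0, 14.9, 0], [-165, -43, -19, -0.0, 0.0, 19.2, 0]]
[[-35, 0, -2, -0.0, 0.1, 4.2, 0], [-70, 0, -4, -0.0, 0.1, 8.5, 0], [-105, 0, -6, -0.0, 0.1, 12.7, 0], [-140, 0, -8, -0.0, 0.1, 16.9, 0], [-175, 1, -10, -0.0, 0.1, 21.2, 0]]
[[-32, 12, -2, -0.0, -0.0, 4.2, 0], [-65, 25, -4, -0.0, -0.0, 8.5, 0], [-65, 25, -4, -0.0, -0.0, 8.5, 0], [-65, 25, -4, -0.0, -0.0, 8.5, 0], [-65, 25, -4, -0.0, -0.0, 8.5, 0]]
```

{"fn": "carry_out", "kwargs": {"steps": [[-25, -22, -6, 0, 0, 3.2, 0], [-50, -43, -12, 0, 0, 6.4, 0], [-75, -65, -19, 0, 0, 9.7, 0], [-100, -87, -25, 0, 0, 12.9, 0], [-125, -108, -31, 0, 0, 16.1, 0]]}}

```text
t: 0.6
position: [0.2711, 0.5122, 0.2763]
eef_rot: [[-0.852, 0.524, -0.0], [0.524, 0.852, -0.001], [-0.0, -0.001, -1.0]]
ft_force: [0.9, -0.1, 0.1]
grip_width: 0.0857
grasp_force: 0.0
```

{"fn": "carry_out", "kwargs": {"steps": [[-31, -14, -6, 0, 0, 3.2, 0], [-61, -28, -13, 0, 0, 6.4, 0], [-91, -42, -19, 0, 0, 9.7, 0], [-121, -56, -25, 0, 0, 12.9, 0], [-151, -70, -31, 0, 0, 16.1, 0]]}}

```text
t: 1.1
position: [0.3641, 0.373, 0.3078]
eef_rot: [[-0.672, 0.741, -0.0], [0.741, 0.672, 0.0], [0.0, 0.0, -1.0]]
ft_force: [0.2, 0.2, -0.7]
grip_width: 0.0854
grasp_force: 0.0
```

{"fn": "carry_out", "kwargs": {"steps": [[-33, -5, -7, 0, 0, 3.2, 0], [-66, -10, -13, 0, 0, 6.5, 0], [-99, -21, -15, 0, 0, 10.7, 0], [-132, -32, -17, 0, 0, 14.9, 0], [-165, -43, -19, 0, 0, 19.2, 0]]}}

```text
t: 1.6
position: [0.4432, 0.2219, 0.3266]
eef_rot: [[-0.39, 0.921, -0.0], [0.921, 0.39, 0.0], [0.0, 0.0, -1.0]]
ft_force: [0.5, 0.2, 0.9]
grip_width: 0.0855
grasp_force: 0.0
```

{"fn": "carry_out", "kwargs": {"steps": [[-35, 0, -2, 0, 0, 4.2, 0], [-70, 0, -4, 0, 0, 8.5, 0], [-105, 0, -6, 0, 0, 12.7, 0], [-140, 0, -8, 0, 0, 16.9, 0], [-175, 1, -10, 0, 0, 21.2, 0]]}}

```text
t: 2.1
position: [0.5127, 0.0614, 0.3367]
eef_rot: [[-0.031, 1.0, 0.0], [1.0, 0.031, 0.001], [0.001, 0.0, -1.0]]
ft_force: [0.7, 0.7, 0.1]
grip_width: 0.0857
grasp_force: 0.0
```

{"fn": "carry_out", "kwargs": {"steps": [[-32, 12, -2, 0, 0, 4.2, 0], [-65, 25, -4, 0, 0, 8.5, 0], [-65, 25, -4, 0, 0, 8.5, 0], [-65, 25, -4, 0, 0, 8.5, 0], [-65, 25, -4, 0, 0, 8.5, 0]]}}

```text
t: 2.6
position: [0.5395, 0.0002, 0.3402]
eef_rot: [[0.112, 0.994, -0.0], [0.994, -0.112, 0.0], [0.0, -0.0, -1.0]]
ft_force: [-0.7, -0.2, -0.7]
grip_width: 0.0851
grasp_force: 0.0
```

```bash
cat > w.py <<'E'
import numpy as np,cv2
from rig import status,vision
def wrist(name):
    s=status.observe(); f=vision.grab_frame("wrist"); cv2.imwrite(f"pics/{name}.png",f["image"][:,:,::-1])
    return s,f
def wcast(s,f,u,v,h):
    F=240/np.tan(np.radians(f["vfov"])/2); a=np.array([u-f["cx"],v-f["cy"]]); r=np.hypot(*a); th=r/F
    d=np.array([*(a/r*np.sin(th)),np.cos(th)]); m=np.array(f["mount"]); R=np.array(s["eef_rot"])
    o=np.array(s["position"])+R@m[:3,3]; d=R@m[:3,:3]@d; return o+d*(h-o[2])/d[2]
def wproj(s,f,p):
    F=240/np.tan(np.radians(f["vfov"])/2); m=np.array(f["mount"]); R=np.array(s["eef_rot"])
    q=m[:3,:3].T@(R.T@(np.array(p)-s["position"])-m[:3,3]); r=np.hypot(q[0],q[1]); th=np.arctan2(r,q[2])
    return np.array([f["cx"],f["cy"]])+q[:2]/r*th*F
def spots(s,f):
    hsv=cv2.cvtColor(f["image"],cv2.COLOR_RGB2HSV)
    out=[]
    for n,q in(("w",cv2.inRange(hsv,(0,0,200),(179,14,255))),("r",cv2.inRange(hsv,(0,150,100),(8,255,255))|cv2.inRange(hsv,(172,150,100),(179,255,255)))):
        for k in cv2.findContours(q,0,2)[0]:
            if cv2.contourArea(k)>300:
                pts=np.array([wcast(s,f,u,v,.018)[:2] for u,v in k[:,0]]); (c,R)=cv2.minEnclosingCircle(pts.astype(np.float32)); out.append((n,np.round(c,4),round(R,4),k[:,0].mean(0).round(0)))
    return out
E
python3 - <<'E'
from w import *
s,f=wrist("w1"); print(f["vfov"],np.round(f["mount"],3).tolist())
for o in spots(s,f): print(o)
for p in((.4586,-.2009,.036),(.4519,.082,.046),(.4455,.199,.057),(.4782,-.0728,.07)): print(wproj(s,f,p))
E
```

```text
65.70646984690485 [[0.001, -0.957, -0.291, 0.074], [1.0, 0.001, 0.001, -0.002], [-0.001, -0.291, 0.957, -0.129], [0.0, 0.0, 0.0, 1.0]]
('w', array([ 0.7845, -0.1685]), 0.072, array([500., 290.]))
('w', array([ 0.6061, -0.0174]), 0.032, array([375., 195.]))
('w', array([0.4443, 0.083 ]), 0.0171, array([235., 132.]))
('w', array([0.6168, 0.0772]), 0.032, array([375., 121.]))
('w', array([0.6274, 0.1722]), 0.0321, array([376.,  42.]))
('r', array([ 0.5956, -0.1114]), 0.0318, array([371., 267.]))
[277.77416655 341.90883761]
[235.88791191 131.4007403 ]
[216.7166603   32.94853632]
[274.36627275 263.61517591]
```

View pics/w1.png

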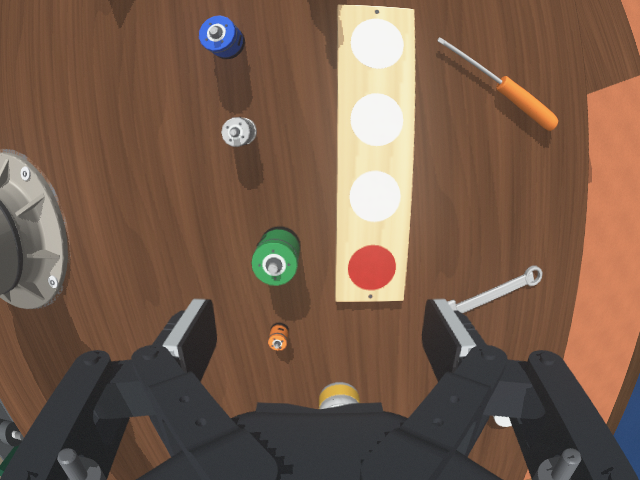

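Wrist view agrees with the top camera to under 1 mm: spots at (371,267) red, (375,195), (375,121), (376,42). The motor collars sit at their projected pixels.

```bash
python3 - <<'E'
from plan import plan
a=-6.4; x,y=.4586,-.2009
plan([(x,y,.15,a,0),(x,y,.10,a,0.3,2),(x,y,.022,a,.3,4),(x,y,.022,a,.3,2),(x,y,.022,a,1,8),(x,y,.13,a,1,5)],step=.045)
E
```

```text
now [5.395e-01 5.000e-04 3.402e-01] yaw -6.38 t 2.65
[[-30, -8, 27, -0.0, -0.0, 0.0, 0], [-60, -17, 54, -0.0, -0.0, 0.0, 0], [-90, -25, 82, -0.0, -0.0, 0.0, 0], [-120, -33, 109, -0.0, -0.0, 0.0, 0], [-149, -41, 136, -0.0, -0.0, 0.0, 0]]
[[-30, -9, 27, -0.0, -0.0, 0.0, 0], [-60, -17, 54, -0.0, -0.0, 0.0, 0], [-60, -17, 79, -0.0, -0.0, 0.0, 0.3], [-60, -17, 104, -0.0, -0.0, 0.0, 0.3], [-60, -17, 124, -0.0, -0.0, 0.0, 0.3]]
[[0, 0, 19, -0.0, -0.0, 0.0, 0.3], [0, 0, 39, -0.0, -0.0, 0.0, 0.3], [0, 0, 58, -0.0, -0.0, 0.0, 0.3], [0, 0, 58, -0.0, -0.0, 0.0, 0.3], [0, 0, 58, -0.0, -0.0, 0.0, 0.3]]
[[0, 0, 0, -0.0, -0.0, 0.0, 1], [0, 0, 0, -0.0, -0.0, 0.0, 1], [0, 0, 0, -0.0, -0.0, 0.0, 1], [0, 0, 0, -0.0, -0.0, 0.0, 1], [0, 0, 0, -0.0, -0.0, 0.0, 1]]
[[0, 0, 0, -0.0, -0.0, 0.0, 1], [0, 0, 0, -0.0, -0.0, 0.0, 1], [0, 0, 0, -0.0, -0.0, 0.0, 1], [0, 0, -21, -0.0, -0.0, 0.0, 1], [0, 0, -43, -0.0, -0.0, 0.0, 1]]
[[0, 0, -22, -0.0, -0.0, 0.0, 1], [0, 0, -43, -0.0, -0.0, 0.0, 1], [0, 0, -65, -0.0, -0.0, 0.0, 1]]
```

{"fn": "carry_out", "kwargs": {"steps": [[-30, -8, 27, 0, 0, 0, 0], [-60, -17, 54, 0, 0, 0, 0], [-90, -25, 82, 0, 0, 0, 0], [-120, -33, 109, 0, 0, 0, 0], [-149, -41, 136, 0, 0, 0, 0]]}}

```text
t: 3.15
position: [0.4818, -0.1436, 0.2035]
eef_rot: [[0.11, 0.994, 0.001], [0.994, -0.11, 0.001], [0.001, 0.001, -1.0]]
ft_force: [0.1, -0.3, 0.4]
grip_width: 0.0857
grasp_force: 0.0
```

{"fn": "carry_out", "kwargs": {"steps": [[-30, -9, 27, 0, 0, 0, 0], [-60, -17, 54, 0, 0, 0, 0], [-60, -17, 79, 0, 0, 0, 0.3], [-60, -17, 104, 0, 0, 0, 0.3], [-60, -17, 104, 0, 0, 0, 0.3]]}}

```text
t: 3.65
position: [0.4573, -0.2002, 0.0982]
eef_rot: [[0.111, 0.994, -0.004], [0.994, -0.111, 0.001], [0.0, -0.004, -1.0]]
ft_force: [0.4, -0.3, -0.1]
grip_width: 0.0599
grasp_force: 0.0
```

{"fn": "carry_out", "kwargs": {"steps": [[0, 0, 20, 0, 0, 0, 0.3], [0, 0, 40, 0, 0, 0, 0.3], [0, 0, 60, 0, 0, 0, 0.3], [0, 0, 78, 0, 0, 0, 0.3], [0, 0, 78, 0, 0, 0, 0.3]]}}

```text
t: 4.15
position: [0.4586, -0.2003, 0.0219]
eef_rot: [[0.111, 0.994, -0.002], [0.994, -0.111, 0.001], [0.001, -0.002, -1.0]]
ft_force: [-0.8, -0.4, 0.5]
grip_width: 0.0602
grasp_force: 0.0
```

{"fn": "carry_out", "kwargs": {"steps": [[0, 0, 0, 0, 0, 0, 0.4], [0, 0, 0, 0, 0, 0, 0.5], [0, 0, 0, 0, 0, 0, 0.6], [0, 0, 0, 0, 0, 0, 0.7], [0, 0, 0, 0, 0, 0, 0.8]]}}

```text
t: 4.65
position: [0.4593, -0.2012, 0.0232]
eef_rot: [[0.112, 0.994, 0.001], [0.994, -0.112, 0.0], [0.0, 0.001, -1.0]]
ft_force: [-3.4, 3.3, 17.2]
grip_width: 0.0244
grasp_force: 57.8
```

{"fn": "carry_out", "kwargs": {"steps": [[0, 0, 0, 0, 0, 0, 1], [0, 0, 0, 0, 0, 0, 1], [0, 0, 0, 0, 0, 0, 1], [0, 0, 0, 0, 0, 0, 1], [0, 0, 0, 0, 0, 0, 1]]}}

```text
t: 5.15
position: [0.4592, -0.2012, 0.0232]
eef_rot: [[0.112, 0.994, 0.001], [0.994, -0.112, 0.0], [0.001, 0.001, -1.0]]
ft_force: [-2.6, 2.9, 18.8]
grip_width: 0.0244
grasp_force: 57.9
```

{"fn": "carry_out", "kwargs": {"steps": [[0, 0, -20, 0, 0, 0, 1], [0, 0, -45, 0, 0, 0, 1], [0, 0, -75, 0, 0, 0, 1], [0, 0, -100, 0, 0, 0, 1], [0, 0, -100, 0, 0, 0, 1]]}}

```text
t: 5.65
position: [0.4601, -0.2017, 0.1251]
eef_rot: [[0.112, 0.994, 0.004], [0.994, -0.112, -0.0], [0.0, 0.004, -1.0]]
ft_force: [0.0, 0.5, -1.6]
grip_width: 0.0241
grasp_force: 59.0
```

```bash
python3 - <<'E'
from plan import plan
from w import *
a=-6.4; x,y=.5955,-.1115
plan([(x,y,.122,a,1),(x,y,.05,a,1,3),(x,y,.0425,a,1,1),(x,y,.0425,a,1,3)],step=.04)
s,f=wrist("g_or"); print(s["grip_width"], wproj(s,f,np.array(s["position"])+[0,0,.023]),f["range_z"].shape)
cv2.imwrite("pics/g_or_c.png",f["image"][200:480,170:450,::-1])
E
```

```text
now [ 0.4601 -0.2017  0.1251] yaw -6.45 t 5.65
[[21, 25, 1, 0.1, -0.0, -0.0, 1], [42, 50, 1, 0.1, -0.0, -0.0, 1], [63, 75, 2, 0.2, -0.0, -0.0, 1], [84, 99, 3, 0.2, -0.0, -0.0, 1], [105, 124, 4, 0.3, -0.0, -0.1, 1]]
[[0, 0, 24, -0.0, -0.0, 0.0, 1], [0, 0, 48, -0.0, -0.0, 0.0, 1], [0, 0, 72, -0.0, -0.0, 0.0, 1], [0, 0, 79, -0.0, -0.0, 0.0, 1], [0, 0, 79, -0.0, -0.0, 0.0, 1]]
[[0, 0, 0, -0.0, -0.0, 0.0, 1], [0, 0, 0, -0.0, -0.0, 0.0, 1]]
0.02406164566728251 [323.43559324 354.20915516] (480, 640)
```

View pics/g_or_c.png

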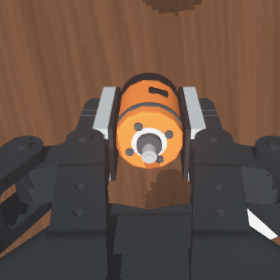

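{"fn": "carry_out", "kwargs": {"steps": [[21, 25, 0, 0, 0, 0, 1], [42, 50, 0, 0, 0, 0, 1], [63, 75, 0, 0, 0, 0, 1], [84, 99, 0, 0, 0, 0, 1], [105, 125, 0, 0, 0, 0, 1]]}}

```text
t: 6.2
position: [0.5951, -0.1099, 0.1212]
eef_rot: [[0.112, 0.994, -0.002], [0.994, -0.112, 0.0], [0.0, -0.002, -1.0]]
ft_force: [1.1, -0.6, -0.3]
grip_width: 0.0244
grasp_force: 59.0
```

{"fn": "carry_out", "kwargs": {"steps": [[0, 0, 24, 0, 0, 0, 1], [0, 0, 48, 0, 0, 0, 1], [0, 0, 65, 0, 0, 0, 1], [0, 0, 65, 0, 0, 0, 1], [0, 0, 65, 0, 0, 0, 1]]}}

```text
t: 6.7
position: [0.5945, -0.1114, 0.0573]
eef_rot: [[0.113, 0.994, -0.001], [0.994, -0.113, -0.0], [-0.0, -0.001, -1.0]]
ft_force: [0.3, 0.9, 0.5]
grip_width: 0.0243
grasp_force: 59.0
```

{"fn": "carry_out", "kwargs": {"steps": [[0, 0, 0, 0, 0, 0, 1], [0, 0, 0, 0, 0, 0, 1]]}}

```text
t: 6.9
position: [0.5953, -0.1111, 0.0583]
eef_rot: [[0.112, 0.994, 0.002], [0.994, -0.112, 0.0], [0.0, 0.001, -1.0]]
ft_force: [-0.7, 0.3, -0.4]
grip_width: 0.0244
grasp_force: 59.0
```

```bash
cat > held.py <<'E'
# in-hand offset of the collar (light ring) seen in the wrist view; arg: height of can top above TCP
from w import *
def held(name,h,r):
    s,f=wrist(name); p=np.array(s["position"]); g=wproj(s,f,p+[0,0,h]); 
    hsv=cv2.cvtColor(f["image"],cv2.COLOR_RGB2HSV); print("tcp",p.round(4),"expected top px",g.round(1))
    x=np.array(s["eef_rot"])[:,0]
    print("ends along tool x",*[wproj(s,f,p+k*r*x+[0,0,h]).round(1) for k in(-1,1)]); return s,f,hsv
E
python3 - <<'E'
from held import *
s,f,hsv=held("h1",.013,.013)
m=cv2.inRange(hsv,(3,140,90),(22,255,255)); m[:, :290]=0; m[:,350:]=0; m[:300]=0
ys,xs=np.nonzero(m); print(xs.min(),xs.max(),ys.min(),ys.max(), np.round(s["eef_rot"],3).tolist())
E
```

```text
tcp [ 0.5953 -0.1111  0.0583] expected top px [322.9 338.8]
ends along tool x [322.7 366.8] [323.1 307.7]
290 349 300 369 [[0.112, 0.994, 0.002], [0.994, -0.112, 0.0], [0.0, 0.001, -1.0]]
```

{"fn": "carry_out", "kwargs": {"steps": [[0, 0, 8, 0, 0, 0, 1], [0, 0, 14, 0, 0, 0, 1], [0, 0, 16, 0, 0, 0, 1], [0, 0, 16, 0, 0, 0, 1], [0, 0, 16, 0, 0, 0, 1]]}}

```text
t: 7.45
position: [0.5945, -0.1107, 0.0413]
eef_rot: [[0.112, 0.994, -0.001], [0.994, -0.112, 0.001], [0.001, -0.001, -1.0]]
ft_force: [-3.7, 2.2, 10.9]
grip_width: 0.0244
grasp_force: 60.4
```

{"fn": "carry_out", "kwargs": {"steps": [[0, 0, 0, 0, 0, 0, 0.65], [0, 0, 0, 0, 0, 0, 0.55], [0, 0, 0, 0, 0, 0, 0.4], [0, 0, 0, 0, 0, 0, 0.3], [0, 0, 0, 0, 0, 0, 0.3]]}}

```text
t: 7.95
position: [0.5947, -0.1109, 0.0412]
eef_rot: [[0.112, 0.994, -0.0], [0.994, -0.112, -0.0], [-0.0, -0.0, -1.0]]
ft_force: [0.6, -0.2, 0.5]
grip_width: 0.0597
grasp_force: 0.0
```

{"fn": "carry_out", "kwargs": {"steps": [[0, 0, -20, 0, 0, 0, 0.3], [0, 0, -50, 0, 0, 0, 0.3], [0, 0, -85, 0, 0, 0, 0.3], [0, 0, -110, 0, 0, 0, 0], [0, 0, -110, 0, 0, 0, 0]]}}

```text
t: 8.45
position: [0.5963, -0.1113, 0.1546]
eef_rot: [[0.112, 0.994, 0.005], [0.994, -0.112, 0.0], [0.001, 0.005, -1.0]]
ft_force: [-0.5, 0.0, 0.9]
grip_width: 0.0845
grasp_force: 0.0
```

```bash
python3 - <<'E'
from plan import plan
a=-6.4; x,y=.4519,.0820
import numpy as np
plan([(.53,-.03,.16,a,0),(x,y,.15,a,0),(x,y,.15,a,0,2)],step=.04)
E
```

```text
now [ 0.5963 -0.1113  0.1546] yaw -6.45 t 8.45
[[24, -25, -2, 0.1, -0.0, -0.0, 0], [49, -50, -4, 0.2, -0.0, -0.0, 0], [73, -75, -6, 0.3, -0.0, -0.1, 0], [99, -98, -3, 0.3, -0.0, -0.1, 0], [125, -120, -1, 0.3, -0.0, -0.1, 0]]
[[25, -23, 3, -0.0, -0.0, 0.0, 0], [51, -45, 5, -0.0, -0.0, 0.0, 0], [51, -45, 5, -0.0, -0.0, 0.0, 0], [51, -45, 5, -0.0, -0.0, 0.0, 0]]
```

{"fn": "carry_out", "kwargs": {"steps": [[24, -25, 0, 0, 0, 0, 0], [49, -50, 0, 0, 0, 0, 0], [73, -75, 0, 0, 0, 0, 0], [99, -98, 0, 0, 0, 0, 0], [125, -120, 0, 0, 0, 0, 0]]}}

```text
t: 8.95
position: [0.4882, 0.0277, 0.1507]
eef_rot: [[0.112, 0.994, -0.001], [0.994, -0.112, -0.0], [-0.0, -0.001, -1.0]]
ft_force: [1.3, 0.6, -0.4]
grip_width: 0.0853
grasp_force: 0.0
```

{"fn": "carry_out", "kwargs": {"steps": [[25, -23, 0, 0, 0, 0, 0], [51, -45, 0, 0, 0, 0, 0], [51, -45, 0, 0, 0, 0, 0.2], [51, -45, 0, 0, 0, 0, 0.2], [51, -45, 0, 0, 0, 0, 0.2]]}}

```text
t: 9.45
position: [0.4509, 0.0819, 0.1512]
eef_rot: [[0.113, 0.994, 0.0], [0.994, -0.113, -0.0], [-0.0, 0.0, -1.0]]
ft_force: [-0.4, -0.3, 0.1]
grip_width: 0.068
grasp_force: 0.0
```

```bash
python3 - <<'E'
from plan import plan
from w import *
a=-6.4; x,y=.4519,.0820
plan([(x,y,.1,a,.2,2),(x,y,.025,a,.2,3)])
s,f=wrist("a2"); print(wproj(s,f,(x,y,.046))); 
f=vision.grab_frame("top"); np.savez("top1.npz",**f); cv2.imwrite("pics/top1.png",f["image"][180:330,180:440,::-1].repeat(3,0).repeat(3,1))
E
```

```text
now [0.4509 0.0819 0.1512] yaw -6.49 t 9.45
[[0, 0, 26, 0.0, 0.0, -0.0, 0.2], [0, 1, 51, 0.0, 0.0, -0.1, 0.2], [0, 1, 76, 0.0, 0.0, -0.1, 0.2], [0, 1, 101, 0.0, 0.0, -0.1, 0.2], [0, 1, 126, 0.0, 0.0, -0.1, 0.2]]
[322.3970507  240.95407129]
```

View pics/a2.png

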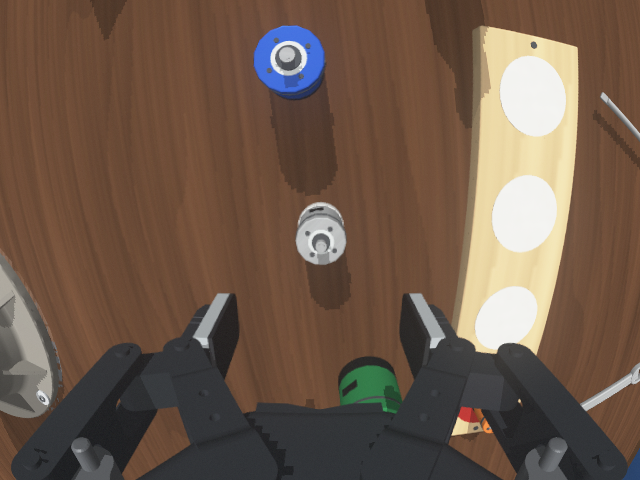

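Wrist view: steel collar at (321,241), against (322,241) predicted, so the arm is aligned.

{"fn": "carry_out", "kwargs": {"steps": [[0, 0, 26, 0, 0, 0, 0.2], [0, 0, 51, 0, 0, 0, 0.2], [0, 1, 76, 0, 0, 0, 0.2], [0, 1, 101, 0, 0, 0, 0.2], [0, 1, 126, 0, 0, 0, 0.2]]}}

```text
t: 10.05
position: [0.4519, 0.0814, 0.0241]
eef_rot: [[0.114, 0.993, -0.0], [0.993, -0.114, -0.001], [-0.001, 0.0, -1.0]]
ft_force: [-0.2, 0.3, 0.6]
grip_width: 0.0681
grasp_force: 0.0
```

{"fn": "carry_out", "kwargs": {"steps": [[0, 0, 0, 0, 0, 0, 0.2], [0, 0, 0, 0, 0, 0, 0.3], [0, 0, 0, 0, 0, 0, 0.4], [0, 0, 0, 0, 0, 0, 0.5], [0, 0, 0, 0, 0, 0, 0.6]]}}

```text
t: 10.55
position: [0.452, 0.0827, 0.0261]
eef_rot: [[0.112, 0.994, 0.001], [0.994, -0.112, 0.001], [0.001, 0.001, -1.0]]
ft_force: [1.1, -0.5, 1.4]
grip_width: 0.0339
grasp_force: 0.6
```

{"fn": "carry_out", "kwargs": {"steps": [[0, 0, 0, 0, 0, 0, 0.8], [0, 0, 0, 0, 0, 0, 1], [0, 0, 0, 0, 0, 0, 1], [0, 0, 0, 0, 0, 0, 1], [0, 0, 0, 0, 0, 0, 1]]}}

```text
t: 11.05
position: [0.4521, 0.0827, 0.0263]
eef_rot: [[0.112, 0.994, 0.001], [0.994, -0.112, 0.001], [0.001, 0.001, -1.0]]
ft_force: [-2.1, -0.7, 20.0]
grip_width: 0.0332
grasp_force: 57.8
```

{"fn": "carry_out", "kwargs": {"steps": [[0, 0, -20, 0, 0, 0, 1], [0, 0, -45, 0, 0, 0, 1], [0, 0, -75, 0, 0, 0, 1], [0, 0, -100, 0, 0, 0, 1], [0, 0, -100, 0, 0, 0, 1]]}}

```text
t: 11.55
position: [0.4529, 0.083, 0.128]
eef_rot: [[0.112, 0.994, 0.004], [0.994, -0.112, 0.003], [0.003, 0.003, -1.0]]
ft_force: [-0.2, -0.3, -1.6]
grip_width: 0.0325
grasp_force: 59.7
```

{"fn": "carry_out", "kwargs": {"steps": [[-16, 33, 0, 0, 0, 0, 1], [-32, 66, 0, 0, 0, 0, 1], [-48, 98, 0, 0, 0, 0, 1], [-64, 131, 0, 0, 0, 0, 1], [-81, 164, 0, 0, 0, 0, 1]]}}

```text
t: 12.05
position: [0.6062, -0.017, 0.1245]
eef_rot: [[0.112, 0.994, -0.001], [0.994, -0.112, 0.0], [0.0, -0.001, -1.0]]
ft_force: [0.4, 0.6, -0.8]
grip_width: 0.0326
grasp_force: 60.0
```

{"fn": "carry_out", "kwargs": {"steps": [[0, 0, 20, 0, 0, 0, 1], [0, 0, 45, 0, 0, 0, 1], [0, 0, 65, 0, 0, 0, 1], [0, 0, 65, 0, 0, 0, 1], [0, 0, 65, 0, 0, 0, 1]]}}

```text
t: 12.55
position: [0.6051, -0.0167, 0.0602]
eef_rot: [[0.112, 0.994, -0.001], [0.994, -0.112, -0.0], [-0.0, -0.001, -1.0]]
ft_force: [0.5, 0.0, -1.2]
grip_width: 0.0326
grasp_force: 60.2
```

{"fn": "carry_out", "kwargs": {"steps": [[0, 0, 0, 0, 0, 0, 1], [0, 0, 0, 0, 0, 0, 1], [0, 0, 0, 0, 0, 0, 1]]}}

```text
t: 12.85
position: [0.6058, -0.0163, 0.0611]
eef_rot: [[0.112, 0.994, 0.001], [0.994, -0.112, 0.0], [0.0, 0.001, -1.0]]
ft_force: [-0.6, 0.5, -2.2]
grip_width: 0.0327
grasp_force: 60.2
```

```bash
python3 - <<'E'
from held import *
from plan import plan
s,f,hsv=held("h2",.021,.017); cv2.imwrite("pics/h2c.png",f["image"][200:480,170:470,::-1])
plan([(.6061,-.0173,.05,-6.4,1,1)])
E
```

```text
tcp [ 0.6058 -0.0163  0.0611] expected top px [323.2 351. ]
ends along tool x [322.9 387.8] [323.5 308.3]
now [ 0.6057 -0.0163  0.0609] yaw -6.43 t 12.9
[[-1, 1, 11, 0.0, -0.0, -0.0, 1]]
```

View pics/h2c.png

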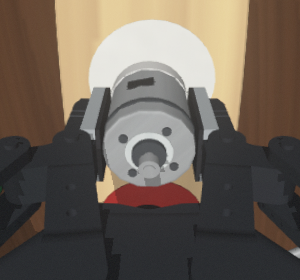

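Steel is held centred: near rim at about (321,388) full frame, where predicted.

{"fn": "carry_out", "kwargs": {"steps": [[-1, 0, 8, 0, 0, 0, 1], [-1, 0, 14, 0, 0, 0, 1], [-1, 0, 17, 0, 0, 0, 1], [-1, 0, 17, 0, 0, 0, 1], [-1, 0, 17, 0, 0, 0, 1]]}}

```text
t: 13.4
position: [0.605, -0.0175, 0.0443]
eef_rot: [[0.113, 0.994, -0.001], [0.994, -0.113, 0.001], [0.001, -0.001, -1.0]]
ft_force: [-11.8, 2.9, 33.1]
grip_width: 0.0328
grasp_force: 63.7
```

{"fn": "carry_out", "kwargs": {"steps": [[0, 0, 0, 0, 0, 0, 0.55], [0, 0, 0, 0, 0, 0, 0.45], [0, 0, 0, 0, 0, 0, 0.3], [0, 0, 0, 0, 0, 0, 0.2], [0, 0, 0, 0, 0, 0, 0.2]]}}

```text
t: 13.9
position: [0.6053, -0.0176, 0.0431]
eef_rot: [[0.112, 0.994, -0.0], [0.994, -0.112, -0.0], [-0.0, -0.0, -1.0]]
ft_force: [0.5, -0.1, -0.1]
grip_width: 0.0681
grasp_force: 0.0
```

{"fn": "carry_out", "kwargs": {"steps": [[0, 0, -20, 0, 0, 0, 0.2], [0, 0, -50, 0, 0, 0, 0.2], [0, 0, -85, 0, 0, 0, 0.2], [0, 0, -115, 0, 0, 0, 0], [0, 0, -115, 0, 0, 0, 0]]}}

```text
t: 14.4
position: [0.6072, -0.0178, 0.162]
eef_rot: [[0.113, 0.994, 0.005], [0.994, -0.113, 0.001], [0.001, 0.005, -1.0]]
ft_force: [-0.3, 0.4, 0.4]
grip_width: 0.0852
grasp_force: 0.0
```

```bash
python3 - <<'E'
from plan import plan
x,y=.4455,.1990
plan([(x,y,.16,-6.4,0)],step=.04)
E
```

```text
now [ 0.6072 -0.0178  0.162 ] yaw -6.46 t 14.4
[[28, -26, 0, 0.0, -0.0, -0.0, 0], [56, -53, 0, 0.1, -0.0, -0.0, 0], [85, -79, 1, 0.1, -0.0, -0.0, 0], [113, -106, 1, 0.2, -0.0, -0.0, 0], [141, -132, 1, 0.2, -0.1, -0.0, 0]]
[[28, -27, 0, 0.1, 0.0, -0.1, 0], [56, -53, 0, 0.1, 0.0, -0.1, 0]]
```

{"fn": "carry_out", "kwargs": {"steps": [[28, -26, 0, 0, 0, 0, 0], [56, -53, 0, 0, 0, 0, 0], [85, -79, 0, 0, 0, 0, 0], [113, -106, 0, 0, 0, 0, 0], [141, -132, 0, 0, 0, 0, 0]]}}

```text
t: 14.9
position: [0.4886, 0.1385, 0.1578]
eef_rot: [[0.112, 0.994, -0.001], [0.994, -0.112, -0.0], [-0.0, -0.001, -1.0]]
ft_force: [0.8, 0.4, 0.8]
grip_width: 0.0859
grasp_force: 0.0
```

{"fn": "carry_out", "kwargs": {"steps": [[28, -26, 0, 0, 0, 0, 0], [56, -52, 0, 0, 0, 0, 0.1], [56, -52, 0, 0, 0, 0, 0.1], [56, -52, 0, 0, 0, 0, 0.1], [56, -52, 0, 0, 0, 0, 0.1]]}}

```text
t: 15.4
position: [0.445, 0.1982, 0.1582]
eef_rot: [[0.113, 0.994, 0.0], [0.994, -0.113, -0.0], [-0.0, 0.0, -1.0]]
ft_force: [-0.4, -0.3, 0.3]
grip_width: 0.0768
grasp_force: 0.0
```

```bash
python3 - <<'E'
from plan import plan
from w import *
x,y=.4455,.1990
plan([(x,y,.03,-6.4,.1,5)])
s,f=wrist("a3"); print(wproj(s,f,(x,y,.057)))
hsv=cv2.cvtColor(f["image"],cv2.COLOR_RGB2HSV); m=cv2.inRange(hsv,(105,120,90),(130,255,255)); k=max(cv2.findContours(m,0,2)[0],key=cv2.contourArea); print(cv2.minEnclosingCircle(k),cv2.boundingRect(k))
E
```

```text
now [0.445  0.1982 0.1582] yaw -6.49 t 15.4
[[0, 0, 26, 0.0, 0.0, -0.0, 0.1], [0, 0, 51, 0.0, 0.0, -0.0, 0.1], [1, 0, 77, 0.0, 0.0, -0.1, 0.1], [1, 0, 103, 0.0, 0.0, -0.1, 0.1], [1, 0, 128, 0.0, 0.0, -0.1, 0.1]]
[321.64474094 241.91319156]
((320.5, 233.0), 37.566707611083984) (289, 196, 64, 75)
```

{"fn": "carry_out", "kwargs": {"steps": [[0, 0, 26, 0, 0, 0, 0.1], [0, 0, 51, 0, 0, 0, 0.1], [1, 0, 77, 0, 0, 0, 0.1], [1, 0, 103, 0, 0, 0, 0.1], [1, 0, 128, 0, 0, 0, 0.1]]}}

```text
t: 15.95
position: [0.4453, 0.1987, 0.029]
eef_rot: [[0.114, 0.993, 0.0], [0.993, -0.114, -0.001], [-0.001, 0.0, -1.0]]
ft_force: [0.4, 0.1, -0.4]
grip_width: 0.0769
grasp_force: 0.0
```

{"fn": "carry_out", "kwargs": {"steps": [[0, 0, 0, 0, 0, 0, 0.1], [0, 0, 0, 0, 0, 0, 0.2], [0, 0, 0, 0, 0, 0, 0.3], [0, 0, 0, 0, 0, 0, 0.4], [0, 0, 0, 0, 0, 0, 0.5]]}}

```text
t: 16.45
position: [0.4453, 0.2003, 0.0312]
eef_rot: [[0.112, 0.994, 0.001], [0.994, -0.112, 0.001], [0.001, 0.001, -1.0]]
ft_force: [1.4, -1.0, 6.9]
grip_width: 0.0427
grasp_force: 5.2
```

{"fn": "carry_out", "kwargs": {"steps": [[0, 0, 0, 0, 0, 0, 0.7], [0, 0, 0, 0, 0, 0, 1], [0, 0, 0, 0, 0, 0, 1], [0, 0, 0, 0, 0, 0, 1], [0, 0, 0, 0, 0, 0, 1]]}}

```text
t: 16.95
position: [0.4453, 0.2003, 0.0314]
eef_rot: [[0.112, 0.994, 0.001], [0.994, -0.112, 0.001], [0.002, 0.001, -1.0]]
ft_force: [-3.1, -0.8, 17.4]
grip_width: 0.0421
grasp_force: 58.4
```

{"fn": "carry_out", "kwargs": {"steps": [[0, 0, -20, 0, 0, 0, 1], [0, 0, -50, 0, 0, 0, 1], [0, 0, -85, 0, 0, 0, 1], [0, 0, -115, 0, 0, 0, 1], [0, 0, -115, 0, 0, 0, 1]]}}

```text
t: 17.45
position: [0.4461, 0.2009, 0.1486]
eef_rot: [[0.112, 0.994, 0.004], [0.994, -0.112, 0.004], [0.004, 0.003, -1.0]]
ft_force: [-0.7, -0.5, -3.3]
grip_width: 0.0422
grasp_force: 61.4
```

{"fn": "carry_out", "kwargs": {"steps": [[-20, 37, 0, 0, 0, 0, 1], [-41, 74, 0, 0, 0, 0, 1], [-61, 110, 0, 0, 0, 0, 1], [-82, 147, 0, 0, 0, 0, 1], [-102, 184, 0, 0, 0, 0, 1]]}}

```text
t: 17.95
position: [0.6169, 0.0769, 0.1445]
eef_rot: [[0.112, 0.994, -0.001], [0.994, -0.112, 0.0], [0.0, -0.001, -1.0]]
ft_force: [0.1, 0.9, -2.1]
grip_width: 0.0416
grasp_force: 61.7
```

{"fn": "carry_out", "kwargs": {"steps": [[0, 0, 20, 0, 0, 0, 1], [0, 0, 45, 0, 0, 0, 1], [0, 0, 70, 0, 0, 0, 1], [0, 0, 80, 0, 0, 0, 1], [0, 0, 80, 0, 0, 0, 1]]}}

```text
t: 18.45
position: [0.6151, 0.0777, 0.0639]
eef_rot: [[0.112, 0.994, -0.003], [0.994, -0.112, -0.001], [-0.001, -0.003, -1.0]]
ft_force: [-0.2, -0.7, -2.2]
grip_width: 0.0419
grasp_force: 62.1
```

{"fn": "carry_out", "kwargs": {"steps": [[0, 0, 0, 0, 0, 0, 1], [0, 0, 0, 0, 0, 0, 1], [0, 0, 0, 0, 0, 0, 1]]}}

```text
t: 18.75
position: [0.6166, 0.0781, 0.0663]
eef_rot: [[0.112, 0.994, 0.001], [0.994, -0.112, 0.001], [0.001, 0.001, -1.0]]
ft_force: [0.1, -0.1, -2.7]
grip_width: 0.0422
grasp_force: 62.1
```

```bash
python3 - <<'E'
from held import *
from plan import plan
s,f,hsv=held("h3",.026,.0215); cv2.imwrite("pics/h3c.png",f["image"][200:480,170:470,::-1])
m=cv2.inRange(hsv,(105,120,60),(130,255,255)); k=max(cv2.findContours(m,0,2)[0],key=cv2.contourArea); print(cv2.boundingRect(k))
plan([(.6168,.0772,.05,-6.4,1,1)])
E
```

```text
tcp [0.6166 0.0781 0.0663] expected top px [323.3 359.2]
ends along tool x [322.9 405.4] [323.8 303.1]
(257, 293, 125, 111)
now [0.6165 0.0781 0.0662] yaw -6.43 t 18.8
[[-1, 0, 16, 0.1, -0.0, -0.0, 1]]
```

{"fn": "carry_out", "kwargs": {"steps": [[-1, 0, 8, 0, 0, 0, 1], [-1, 0, 13, 0, 0, 0, 1], [-1, 0, 16, 0, 0, 0, 1], [-1, 0, 16, 0, 0, 0, 1], [-1, 0, 16, 0, 0, 0, 1]]}}

```text
t: 19.3
position: [0.6156, 0.0768, 0.0495]
eef_rot: [[0.112, 0.994, -0.001], [0.994, -0.112, 0.0], [0.0, -0.001, -1.0]]
ft_force: [-6.0, -0.6, 11.8]
grip_width: 0.042
grasp_force: 63.1
```

{"fn": "carry_out", "kwargs": {"steps": [[0, 0, 0, 0, 0, 0, 0.45], [0, 0, 0, 0, 0, 0, 0.35], [0, 0, 0, 0, 0, 0, 0.2], [0, 0, 0, 0, 0, 0, 0.1], [0, 0, 0, 0, 0, 0, 0.1]]}}

```text
t: 19.8
position: [0.616, 0.0769, 0.0492]
eef_rot: [[0.112, 0.994, -0.0], [0.994, -0.112, -0.0], [-0.0, -0.0, -1.0]]
ft_force: [0.5, 0.1, 0.8]
grip_width: 0.0769
grasp_force: 0.0
```

{"fn": "carry_out", "kwargs": {"steps": [[0, 0, -20, 0, 0, 0, 0.1], [0, 0, -50, 0, 0, 0, 0.1], [0, 0, -85, 0, 0, 0, 0.1], [0, 0, -120, 0, 0, 0, 0], [0, 0, -120, 0, 0, 0, 0]]}}

```text
t: 20.3
position: [0.6181, 0.0768, 0.1736]
eef_rot: [[0.113, 0.994, 0.006], [0.994, -0.113, 0.002], [0.002, 0.006, -1.0]]
ft_force: [-0.5, -0.4, 0.1]
grip_width: 0.0853
grasp_force: 0.0
```

```bash
python3 - <<'E'
from plan import plan
x,y=.4782,-.0728
plan([(x,y,.17,-6.4,0)],step=.04)
E
```

```text
now [0.6181 0.0768 0.1736] yaw -6.47 t 20.3
[[-27, -20, 0, 0.1, -0.0, -0.0, 0], [-55, -41, 1, 0.1, -0.0, -0.0, 0], [-82, -61, 1, 0.2, -0.1, -0.0, 0], [-110, -81, 2, 0.2, -0.1, -0.0, 0], [-137, -102, 2, 0.3, -0.1, -0.1, 0]]
[[-27, -20, 1, 0.0, -0.0, 0.0, 0]]
```

{"fn": "carry_out", "kwargs": {"steps": [[-27, -20, 0, 0, 0, 0, 0], [-55, -41, 0, 0, 0, 0, 0], [-82, -61, 0, 0, 0, 0, 0], [-110, -81, 0, 0, 0, 0, 0], [-137, -101, 0, 0, 0, 0, 0]]}}

```text
t: 20.8
position: [0.499, -0.0488, 0.1689]
eef_rot: [[0.112, 0.994, -0.0], [0.994, -0.112, 0.0], [-0.0, -0.0, -1.0]]
ft_force: [0.5, 0.2, 0.8]
grip_width: 0.0853
grasp_force: 0.0
```

{"fn": "carry_out", "kwargs": {"steps": [[-27, -19, 0, 0, 0, 0, 0], [-27, -19, 0, 0, 0, 0, 0], [-27, -19, 0, 0, 0, 0, 0], [-27, -19, 0, 0, 0, 0, 0]]}}

```text
t: 21.2
position: [0.4789, -0.072, 0.1693]
eef_rot: [[0.111, 0.994, 0.0], [0.994, -0.111, -0.0], [-0.0, 0.0, -1.0]]
ft_force: [1.0, 0.2, -0.2]
grip_width: 0.0855
grasp_force: 0.0
```

```bash
python3 - <<'E'
from plan import plan
from w import *
x,y=.4782,-.0728
plan([(x,y,.038,-6.4,0,5)])
s,f=wrist("a4"); print(wproj(s,f,(x,y,.07)))
hsv=cv2.cvtColor(f["image"],cv2.COLOR_RGB2HSV); m=cv2.inRange(hsv,(55,100,110),(85,255,255)); k=max(cv2.findContours(m,0,2)[0],key=cv2.contourArea); print(cv2.minEnclosingCircle(k),cv2.boundingRect(k))
t=vision.grab_frame("top"); np.savez("top2.npz",**t); cv2.imwrite("pics/top2.png",cv2.resize(t["image"][170:320,180:440,::-1],None,fx=3,fy=3))
E
```

```text
now [ 0.4789 -0.072   0.1693] yaw -6.4 t 21.2
[[0, 0, 26, 0.0, 0.0, 0.0, 0], [0, 0, 53, 0.0, 0.0, 0.0, 0], [-1, 0, 79, 0.0, 0.0, 0.0, 0], [-1, 0, 105, 0.0, 0.0, 0.0, 0], [-1, -1, 131, 0.0, 0.0, 0.0, 0]]
[320.06196628 245.45506153]
((318.0, 237.5), 46.19804382324219) (278, 192, 82, 92)
```

View pics/top2.png

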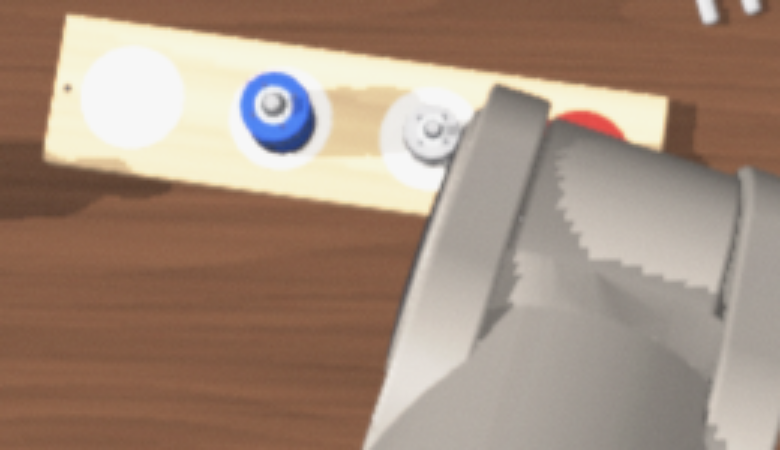

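Top view: blue (275,105 in the crop) and steel (433,132) stand on their spots. The end spot (132,97) is free, and the arm hides the red spot.

{"fn": "carry_out", "kwargs": {"steps": [[0, 0, 26, 0, 0, 0, 0], [0, 0, 53, 0, 0, 0, 0], [-1, 0, 79, 0, 0, 0, 0], [-1, -1, 105, 0, 0, 0, 0], [-1, -1, 131, 0, 0, 0, 0]]}}

```text
t: 21.8
position: [0.4774, -0.073, 0.0369]
eef_rot: [[0.111, 0.994, -0.001], [0.994, -0.111, -0.0], [-0.0, -0.001, -1.0]]
ft_force: [0.8, 1.0, -0.6]
grip_width: 0.0851
grasp_force: 0.0
```

{"fn": "carry_out", "kwargs": {"steps": [[0, 0, 0, 0, 0, 0, 0], [0, 0, 0, 0, 0, 0, 0.1], [0, 0, 0, 0, 0, 0, 0.2], [0, 0, 0, 0, 0, 0, 0.3], [0, 0, 0, 0, 0, 0, 0.4]]}}

```text
t: 22.3
position: [0.478, -0.0733, 0.0396]
eef_rot: [[0.112, 0.994, 0.002], [0.994, -0.112, 0.001], [0.001, 0.002, -1.0]]
ft_force: [-2.9, 1.7, 18.6]
grip_width: 0.0531
grasp_force: 59.2
```

{"fn": "carry_out", "kwargs": {"steps": [[0, 0, 0, 0, 0, 0, 0.6], [0, 0, 0, 0, 0, 0, 1], [0, 0, 0, 0, 0, 0, 1], [0, 0, 0, 0, 0, 0, 1], [0, 0, 0, 0, 0, 0, 1]]}}

```text
t: 22.8
position: [0.4781, -0.0733, 0.0396]
eef_rot: [[0.112, 0.994, 0.002], [0.994, -0.112, 0.001], [0.001, 0.002, -1.0]]
ft_force: [-2.8, 0.8, 18.6]
grip_width: 0.053
grasp_force: 59.5
```

{"fn": "carry_out", "kwargs": {"steps": [[0, 0, -20, 0, 0, 0, 1], [0, 0, -50, 0, 0, 0, 1], [0, 0, -90, 0, 0, 0, 1], [0, 0, -130, 0, 0, 0, 1], [0, 0, -130, 0, 0, 0, 1]]}}

```text
t: 23.3
position: [0.4791, -0.0737, 0.1725]
eef_rot: [[0.112, 0.994, 0.006], [0.994, -0.112, 0.002], [0.003, 0.006, -1.0]]
ft_force: [0.4, 1.6, -6.2]
grip_width: 0.0527
grasp_force: 66.2
```

{"fn": "carry_out", "kwargs": {"steps": [[30, 14, 0, 0, 0, 0, 1], [60, 28, 0, 0, 0, 0, 1], [92, 43, 0, 0, 0, 0, 1], [124, 58, 0, 0, 0, 0, 1], [156, 73, 0, 0, 0, 0, 1]]}}

```text
t: 23.8
position: [0.5672, 0.0749, 0.1677]
eef_rot: [[0.112, 0.994, -0.001], [0.994, -0.112, 0.0], [0.0, -0.001, -1.0]]
ft_force: [0.0, -1.0, -5.3]
grip_width: 0.0528
grasp_force: 66.0
```

{"fn": "carry_out", "kwargs": {"steps": [[32, 15, 0, 0, 0, 0, 1], [64, 30, 0, 0, 0, 0, 1], [90, 42, 0, 0, 0, 0, 1], [104, 48, 0, 0, 0, 0, 1], [104, 48, 0, 0, 0, 0, 1]]}}

```text
t: 24.3
position: [0.6266, 0.1735, 0.1672]
eef_rot: [[0.109, 0.994, -0.001], [0.994, -0.109, -0.0], [-0.0, -0.001, -1.0]]
ft_force: [-0.5, -0.9, -5.0]
grip_width: 0.0525
grasp_force: 66.0
```

{"fn": "carry_out", "kwargs": {"steps": [[0, 0, 20, 0, 0, 0, 1], [0, 0, 45, 0, 0, 0, 1], [0, 0, 70, 0, 0, 0, 1], [0, 0, 90, 0, 0, 0, 1], [0, 0, 95, 0, 0, 0, 1]]}}

```text
t: 24.8
position: [0.6248, 0.1699, 0.071]
eef_rot: [[0.113, 0.994, -0.004], [0.994, -0.113, -0.002], [-0.002, -0.003, -1.0]]
ft_force: [0.5, -1.4, -5.5]
grip_width: 0.0532
grasp_force: 65.7
```

{"fn": "carry_out", "kwargs": {"steps": [[0, 0, 0, 0, 0, 0, 1], [0, 0, 0, 0, 0, 0, 1], [0, 0, 0, 0, 0, 0, 1], [0, 0, 0, 0, 0, 0, 1]]}}

```text
t: 25.2
position: [0.627, 0.1714, 0.0742]
eef_rot: [[0.112, 0.994, 0.001], [0.994, -0.112, 0.001], [0.001, 0.001, -1.0]]
ft_force: [-0.6, 0.8, -6.7]
grip_width: 0.0527
grasp_force: 65.7
```

```bash
python3 - <<'E'
from held import *
from plan import plan
s,f,hsv=held("h4",.032,.027)
m=cv2.inRange(hsv,(55,100,60),(85,255,255)); k=max(cv2.findContours(m,0,2)[0],key=cv2.contourArea); print(cv2.boundingRect(k))
plan([(.6273,.1718,.056,-6.4,1,1)])
E
```

```text
tcp [0.627  0.1714 0.0742] expected top px [323.5 369.9]
ends along tool x [323.  426.9] [324.1 295.6]
(238, 280, 161, 128)
now [0.6269 0.1714 0.074 ] yaw -6.44 t 25.25
[[0, 0, 18, 0.0, -0.0, -0.0, 1]]
```

{"fn": "carry_out", "kwargs": {"steps": [[0, 0, 8, 0, 0, 0, 1], [0, 0, 13, 0, 0, 0, 1], [0, 0, 16, 0, 0, 0, 1], [0, 0, 16, 0, 0, 0, 1], [0, 0, 16, 0, 0, 0, 1]]}}

```text
t: 25.75
position: [0.6262, 0.1713, 0.0577]
eef_rot: [[0.112, 0.994, -0.001], [0.994, -0.112, 0.001], [0.0, -0.001, -1.0]]
ft_force: [-9.3, 0.1, 12.0]
grip_width: 0.0533
grasp_force: 67.2
```

{"fn": "carry_out", "kwargs": {"steps": [[0, 0, 0, 0, 0, 0, 0.35], [0, 0, 0, 0, 0, 0, 0.25], [0, 0, 0, 0, 0, 0, 0.1], [0, 0, 0, 0, 0, 0, 0], [0, 0, 0, 0, 0, 0, 0]]}}

```text
t: 26.25
position: [0.6267, 0.1712, 0.0573]
eef_rot: [[0.112, 0.994, 0.0], [0.994, -0.112, -0.0], [-0.0, 0.0, -1.0]]
ft_force: [0.9, 0.6, 0.5]
grip_width: 0.0854
grasp_force: 0.0
```

{"fn": "carry_out", "kwargs": {"steps": [[0, 0, -20, 0, 0, 0, 0], [0, 0, -50, 0, 0, 0, 0], [0, 0, -90, 0, 0, 0, 0], [0, 0, -130, 0, 0, 0, 0], [0, 0, -160, 0, 0, 0, 0]]}}

```text
t: 26.75
position: [0.627, 0.1711, 0.2198]
eef_rot: [[0.113, 0.994, 0.001], [0.994, -0.113, 0.0], [0.001, 0.001, -1.0]]
ft_force: [-0.1, 0.6, 0.4]
grip_width: 0.0853
grasp_force: 0.0
```

{"fn": "carry_out", "kwargs": {"steps": [[-20, -30, 0, 0, 0, 0, 0], [-40, -60, 0, 0, 0, 0, 0], [-60, -90, 0, 0, 0, 0, 0], [-80, -120, 0, 0, 0, 0, 0], [-100, -150, 0, 0, 0, 0, 0]]}}

```text
t: 27.25
position: [0.4651, 0.0881, 0.217]
eef_rot: [[0.112, 0.994, -0.0], [0.994, -0.112, 0.0], [-0.0, -0.0, -1.0]]
ft_force: [0.5, -0.4, 1.9]
grip_width: 0.0852
grasp_force: 0.0
```

{"fn": "carry_out", "kwargs": {"steps": [[-30, 0, -20, 0, 0, 0, 0], [-60, 0, -40, 0, 0, 0, 0], [-75, 0, -60, 0, 0, 0, 0], [-75, 0, -60, 0, 0, 0, 0], [-75, 0, -60, 0, 0, 0, 0]]}}

```text
t: 27.75
position: [0.458, 0.0145, 0.2774]
eef_rot: [[0.112, 0.994, 0.001], [0.994, -0.112, 0.001], [0.002, 0.001, -1.0]]
ft_force: [-0.3, -0.0, -0.3]
grip_width: 0.0853
grasp_force: 0.0
```

```bash
python3 - <<'E'
from w import *
s,f=wrist("fin"); print(s["position"])
t=vision.grab_frame("side"); cv2.imwrite("pics/finside.png",t["image"][:,:,::-1])
P=dict(orange=(.5955,-.1115,.054),steel=(.6061,-.0173,.064),blue=(.6168,.0772,.075),green=(.6273,.1718,.088))
for n,p in P.items(): print(n,wproj(s,f,p).round(1))
E
```

```text
[0.45799669 0.01452986 0.27739697]
orange [455.1 303.3]
steel [469.5 223.2]
blue [481.  128.5]
green [486.7  28. ]
```

View pics/fin.png

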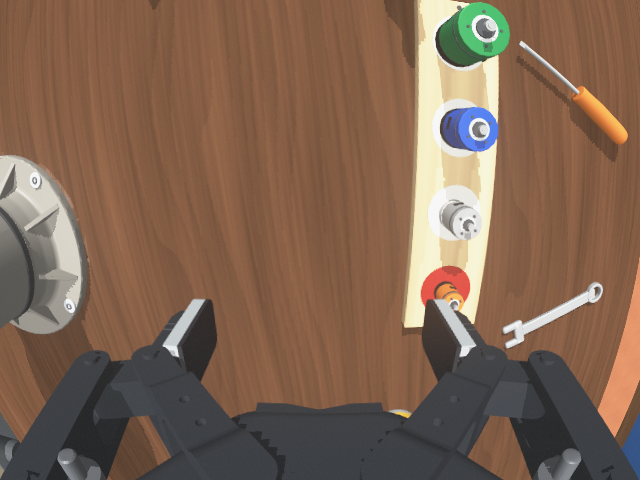

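View pics/finside.png

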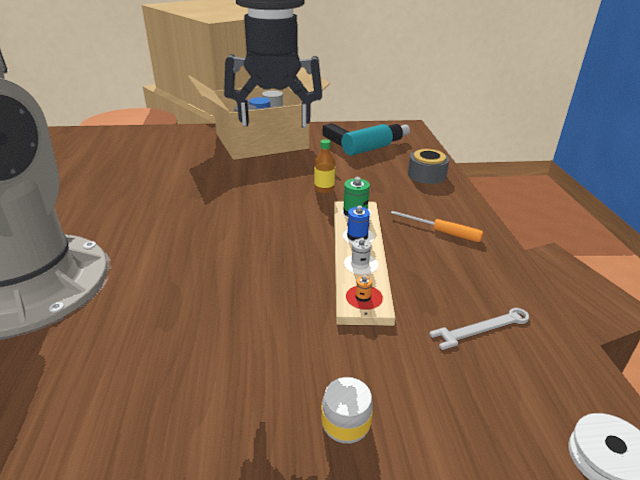

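Both views show all four motors upright on their spots in order. The collars at (485,28), (480,129), (467,223) and (454,304) are within 2 px of the targets. The bottle and tin have not moved.

```bash
python3 -c "
from rig import job; print(job.close_job())"
```

```text
the job is handed in; nothing more can be done
None
```

The four motors stand upright on their spots in size order, orange on red, then steel, blue and green at the far end, each about 1–2 mm from centre; the bottle and tin were left untouched, and the job is handed in at about 28 s.

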